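# Lock the revolving carving stand

## Robot

A 7-joint arm with a two-finger parallel gripper is mounted at the origin on the work surface. World frame = base frame: x ahead of the robot, y to its left, z up, the work surface at z = 0. Lengths are in m, angles in rad, forces in N, time in s.
With the tool pointing down it reaches from about 0.4 to 0.85 m from the base axis. Payload 10.4 kg.
Tool frame: the origin (TCP) lies between the finger pads; the fingertips stand 19 mm ahead of it and the grasp point (between the pads) is the TCP; z points along the fingers, x is the direction in which the jaws open and shut, and the axes are right-handed (so a half turn about z gives the same grasp; the last joint's range is limited). The gripper opens to 87 mm and grips with 3 to 60 N. Pads are 19 mm wide; open, the fingers measure 117 mm over their backs; the gripper's body (75 mm by 190 mm) begins 51 mm behind the grasp point.
Start: joints at [-1.308, 0.332, -0.065, 1.46, 0.022, 1.35, -0.088], TCP at [0.176, 0.6, 0.242] pointing down, gripper open.
Joint ranges: [-2.6, 2.6], [-0.5, 2.12], [-1.47, 1.34], [0.16, 2.42], [-1.27, 4.41], [0.06, 2.06], [-2.6, 2.6]. Speed limits (rad/s): [2.22, 2.22, 2.79, 2.79, 3.14, 3.14, 3.14].

## Interface

Orientations are given as a unit quaternion [x, y, z, w].
In Python, from bench import * gives the robot as it stands.
- The arm moves only by the tool step_arm, never from a script. Its argument "commands" is a list of rows, each a list of 6 numbers: the shift along the tool's x, y, z in m, then the turn, a rotation vector about the tool's x, y, z in rad. In form: [[tx, ty, tz, rx, ry, rz], ...]. A call has 1 to 12 rows; each row shifts and turns the commanded pose from where the row before left it, along the tool's axes as they then stand; what a row does not reach is not made up. A row lasts 1/10 s, in which the tool goes at most 50 mm and 8.59 degrees, less where a joint would pass 70% of its speed; a pose out of reach is approached as far as the arm can. A call with a gripper value outside its range is refused whole. "gripper" is the opening, from 0 (shut) to 1 (fully open), set as the call begins (left out, the last holds). The fingers move at their own pace and stop on an object; "grip_force" is the grip in N (left out, the last holds). Time passes only in rows, so rows that do not move let the fingers close. It gives the time, the measured TCP pose, the force and the opening at its end, in the units of the state.
- read_state(): the state, without advancing time (a new reading comes with each control period).
- camera(name): name is "scene" or "top"; returns the picture (384x512x3 uint8, red, green, blue); there is no depth.
- get_calibration(name): a dict with "fx", "fy", "cx", "cy" (pixels), "R" (3x3) and "t" (3): a world point X has camera coordinates R X + t. Camera axes: x right, y down, z forward; pixel columns grow to the right and rows downward; lengths in m; the calibration is good to about 2 mm. A picture is of the moment at which its call begins. get_calibration takes no time and is no camera call.
- close_job(): hands the job in, once; it reports no verdict.
The state is a dict: "time": time; "joint_positions": joint angles; "joint_vel": joint speeds; "joint_torque": joint torques, N m; "ee_pos": TCP position; "eef_rot": TCP orientation; "ft_force": force on the tool from outside, world axes, zero at the start; "torque": the same for the moment, N m; "width": finger opening in m.
Only numpy, scipy, OpenCV 4.12 (cv2) and the standard library are available. Lean on these libraries where they do the work, as an engineer would, in place of code of your own. Each camera call takes 0.05 s, during which the arm holds its last target. There are 200 camera calls.

## Task

Lock the revolving carving stand so that it can no longer turn: push its turning peg round with the fingertips until the slot in the disc's rim lines up with the lock bolt, then push on the bolt's thumb plate until the bolt is fully home in the slot. The small lion only stands on the rubber pad: let it ride round with the disc, neither shifted on the pad nor picked up, and leave the big lion, chisel, hammer and wax tin where they are.

Things in the scene. Friction and masses are not known exactly. Their poses are not given: they have to be found in the camera images.
- stand: Fixed dark iron foot of the carving stand, 170 mm across, with an arm 50 mm wide, 12 mm high along its own -y axis (to the robot's right, within 30 degrees), reaching 250 mm from the axis. The bolt's guide block stands on the arm 140 to 187 mm from the axis, 56 mm wide, top 66 mm above the bench. Origin on the bench, on the disc's vertical turning axis; z up.
- stand_axis (a point): Point on the disc's vertical turning axis, at the top face of the black rubber pad, 62 mm above the bench. Does not move.
- stand_disc (a joint): Turn (rad) of the steel disc, 240 mm across, 14 mm thick, top 59 mm above the bench. Counter-clockwise from above is positive; 0: its one slot points at the bolt. Starts at -1.4 to -0.5. Turns both ways, stays where left (friction 0.25 N m, some 2.6 N at the peg). Slot 22 mm wide, 33 mm deep; the bolt finds its way in when the disc is within 0.05 rad, else it butts on the rim.
- peg_mid (a point): Middle of the turning peg: upright round wooden grip, 24 mm thick, 98 mm from the turning axis, from 59 to 129 mm above the bench; this point is on its centre line, 94 mm up. Rides with the disc, a quarter turn clockwise (from above) of the slot: at joint 0 it is on the base's -x side, towards the robot. The only upright post at the rim.
- slot_mouth (a point): Middle of the slot's open mouth at the disc's rim, on the top face (59 mm above the bench), 120 mm from the axis. Rides with the disc.
- stand_bolt (a joint): Travel of the lock bolt (m) towards the disc's axis, along the base's own +y: starts drawn back at 0 to 0.006; 0.040 is fully home, when the thumb plate meets the guide block. Friction about 3.5 N; stays where it is left. Its tip is 11 mm clear of the rim at 0 and 29 mm inside the slot at home.
- bolt_push (a point): Centre of the outer face of the bolt's thumb plate, where one pushes: upright steel plate 34 mm wide, 8 mm thick, from 45 to 97 mm above the bench, at the bolt's outer end. This point is 71 mm above the bench, 235 mm from the axis when the joint reads 0. Moves with the bolt; push it level, straight at the stand's axis.
- bolt_tip (a point): Tip of the bolt's nose, 52 mm above the bench, 131 mm from the axis when the joint reads 0. The bolt is a flat steel bar 16 mm wide, 10 mm thick; its nose tapers to 7 mm over the last 12 mm.
- carving_mid (a point): Small lion carving standing loose in the middle of the rubber pad (120 mm across): square wooden plinth 70 mm wide, 26 mm high, with a seated lion; 76 mm tall in all, top 138 mm above the bench. Point at its centre, half-way up; z is its upright axis. About 220 g.
- big_lion_mid (a point): Bystander: a second, bigger lion carving (plinth 80 mm wide, 140 mm tall in all) standing loose on the bench to the left of the disc; point at its centre half-way up.
- chisel_mid (a point): Bystander: chisel lying on the bench beside the bolt on the far side, 215 mm long with a turned wooden handle; point near its middle, 12 mm up.
- hammer_mid (a point): Bystander: hammer lying on the bench beside the bolt on the robot's side, 240 mm long; point near its middle, 12 mm up.
- wax_tin_mid (a point): Bystander: round flat metal tin, 72 mm across and 30 mm high, on the bench to the left of the disc, nearer the robot; point at its centre half-way up.
Things that resemble listed ones, but are neither listed nor needed, are in the scene too. What is shaped like the part that bears carving_mid but white or yellow is not meant.

How it is judged:
By the outcome, as a careful person would: the job done as asked, in the order asked, and still so for the second after the job is handed in, with the robot touching nothing.
It also fails if it takes over 54 s, if anything falls off the work surface, if the arm or the gripper's body presses on something with over 40 N, if the wrist force passes 120 N, or if a joint passes its speed limit or range.

## Working session

There is one attempt and no reset: what is moved stays moved. The work goes in short steps, Python scripts to look and compute and a tool call to move; the robot and the scene stay as the last step left them, time stands still between calls to the robot, and variables do not carry over. Pictures are saved under pics/ and viewed, on a budget of 10 in all, crops included, one or two more only if the job needs it, and the job is handed in when it is done.

Besides the shell and the picture viewer there is one more tool, called after "Call:" as name(argument=value, ...) on one line, values as JSON. step_arm: Moves the arm, as the interface text tells. Its arguments: {"type":"object","properties":{"commands":{"type":"array","items":{"type":"array","items":{"type":"number"}}},"gripper":{"type":"number"},"grip_force":{"type":"number"}},"required":["commands"]}

```bash
ls; mkdir -p pics
python3 - <<'E'
from bench import *
import cv2
for n in("scene","top"):
    cv2.imwrite(f"pics/{n}0.png",camera(n)[:,:,::-1]); c=get_calibration(n); print(n,c)
s=read_state(); print(s)
E
```

```text
pics
scene {'fx': 407.8340623660901, 'fy': 407.8340623660901, 'cx': 252.7699969345074, 'cy': 184.12324990164106, 'R': array([[-0.67690633,  0.73606165, -0.00332751],
       [ 0.5376308 ,  0.49132508, -0.68523922],
       [-0.50274342, -0.46563174, -0.72831047]]), 't': array([ 0.29138882, -0.26501371,  1.41214456])}
top {'fx': 451.04693405751, 'fy': 451.04693405751, 'cx': 258.4846187184596, 'cy': 193.71157644819868, 'R': array([[ 0.01931946, -0.99977337,  0.00894221],
       [-0.99509687, -0.02009527, -0.09684213],
       [ 0.09699988, -0.00702743, -0.99525958]]), 't': array([0.07792001, 0.56354699, 1.14773517])}
{'time': 0.1, 'joint_positions': array([-1.30762022,  0.33280011, -0.06470385,  1.46084866,  0.0216074 ,
        1.34990862, -0.08850847]), 'joint_vel': array([-0.00129011, -0.00178151,  0.00076248, -0.0014234 , -0.00072104,
       -0.00222762, -0.00256002]), 'joint_torque': array([ 2.41965048e-03, -6.24539638e+01,  2.51123303e-02, -3.90718281e+01,
       -6.14645309e-02,  3.65561654e-02,  4.03119918e-05]), 'ee_pos': array([0.17610059, 0.59934218, 0.24084299]), 'eef_rot': array([ 8.00589301e-01,  5.99213125e-01, -4.88274000e-04,  4.05186475e-04]), 'ft_force': array([0.16351068, 0.12042148, 0.3251579 ]), 'torque': array([0.01018755, 0.00101221, 0.00440841]), 'width': 0.08698659167254917}
```

View pics/top0.png

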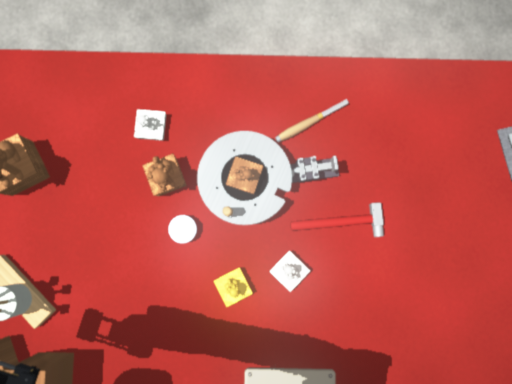

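View pics/scene0.png

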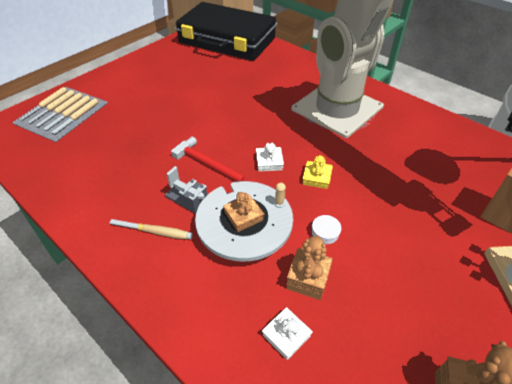

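The top view shows the disc at about (245,177), its slot mouth at (285,196), the peg at (228,211), the bolt at (318,168) and its thumb plate near (337,166). The hammer is at (340,220) and the chisel at (312,121).

Possible mix-ups:
- **Lions:** the small brown one on the pad is at (245,174). The others are the big brown lion (163,173), white lions (150,124) and (290,270), a yellow one (233,287), and a brown block at (20,165). I choose the one on the black pad.
- **Peg:** the only upright post at the rim is the one at (228,211).

```bash
cat > h.py <<'E'
from bench import *
import numpy as np, cv2
def ray(n,u,v,z):
    c=get_calibration(n);R,t=c["R"],c["t"];o=-R.T@t
    d=R.T@np.array([(u-c["cx"])/c["fx"],(v-c["cy"])/c["fy"],1]);return o+d*(z-o[2])/d[2]
def pix(n,X):
    c=get_calibration(n);p=c["R"]@np.array(X)+c["t"];return c["fx"]*p[0]/p[2]+c["cx"],c["fy"]*p[1]/p[2]+c["cy"]
def disc(im):
    hsv=cv2.cvtColor(im,cv2.COLOR_RGB2HSV)
    m=((hsv[...,1]<60)&(hsv[...,2]>110)).astype(np.uint8)
    m[:, :190]=0;m[:,297:]=0;m[:125]=0;m[232:]=0
    m=cv2.morphologyEx(m,cv2.MORPH_OPEN,np.ones((3,3),np.uint8))
    k=max(cv2.findContours(m,cv2.RETR_EXTERNAL,cv2.CHAIN_APPROX_NONE)[0],key=cv2.contourArea)
    return m,k
E
python3 - <<'E'
from h import *
im=cv2.imread("pics/top0.png")[:,:,::-1].copy()
m,k=disc(im)
P=np.array([ray("top",u,v,.059)[:2] for u,v in k[:,0]])
from scipy.optimize import least_squares
f=least_squares(lambda p:np.hypot(*(P-p[:2]).T)-.12,P.mean(0),loss="soft_l1",f_scale=.002)
c=f.x;print("axis",c,"medabs",np.median(abs(f.fun)))
r=np.hypot(*(P-c).T);a=np.arctan2(*(P-c).T[::-1])
i=r<.112;print("slot pts",np.c_[r[i],np.degrees(a[i])].round(3).tolist()[:60])
p=ray("top",228,211,.12)[:2];print("peg",p,np.hypot(*(p-c)),np.degrees(np.arctan2(*(p-c)[::-1])))
for u,v in((337,157),(339,176),(337,166)):
    b=ray("top",u,v,.097)[:2];print("plate",b,np.hypot(*(b-c)),np.degrees(np.arctan2(*(b-c)[::-1])))
cv2.imwrite("pics/crop1.png",cv2.resize(im[115:245,190:390],None,fx=4,fy=4,interpolation=cv2.INTER_CUBIC)[:,:,::-1])
E
```

```text
axis [0.60099653 0.12576817] medabs 0.0008250609247647811
slot pts [[0.112, -117.705], [0.109, -118.345], [0.107, -119.012], [0.104, -118.498], [0.1, -117.947], [0.098, -118.667], [0.095, -118.09], [0.092, -118.858], [0.089, -118.251], [0.088, -116.799], [0.087, -115.306], [0.088, -113.076], [0.087, -111.538], [0.088, -109.37], [0.09, -107.274], [0.093, -108.274], [0.095, -107.766], [0.098, -107.284], [0.101, -108.204], [0.103, -107.738], [0.107, -108.595], [0.109, -108.144], [0.111, -107.713]]
peg [0.50991106 0.16164637] 0.09789692800875381 158.50071701653923
plate [ 0.65015673 -0.10276423] 0.2337600982587913 -77.85995142672856
plate [ 0.60287989 -0.10781043] 0.23358619406653275 -89.53802880382791
plate [ 0.62766566 -0.10281906] 0.23013770734849712 -83.34542048255793
```

View pics/crop1.png

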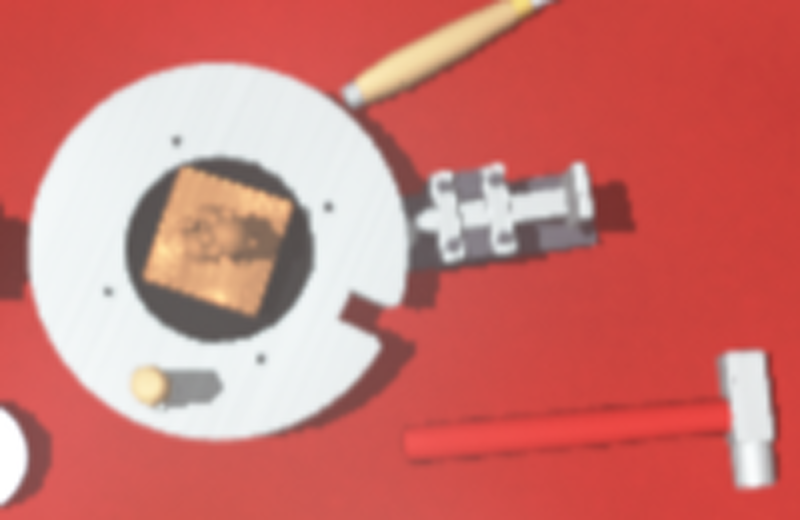

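```bash
cat >> h.py <<'E'
from scipy.spatial.transform import Rotation as Ro
C=np.array([.601,.126])
def togo(x,y,z,yaw):
    s=read_state();R=Ro.from_quat(s["eef_rot"]).as_matrix();a=np.degrees(np.arctan2(R[1,0],R[0,0]))
    d=(yaw-a+90)%180-90
    print("t",s["time"],"pos",s["ee_pos"].round(4),"yaw",a.round(2),"F",s["ft_force"].round(1),"w",s["width"].round(4))
    print(" tool shift",(R.T@(np.array([x,y,z])-s["ee_pos"])).round(4)," rz",-np.radians(d).round(3),"tilt z",R[:,2].round(3))
E
python3 - <<'E'
from h import *
def ang(p):p=p[:2]-C;return np.hypot(*p).round(4),np.degrees(np.arctan2(*p[::-1])).round(2)
q=lambda x,y:(190+x/4-.4,115+y/4-.4)
for n,x,y,z in(("plate",588,203,.097),("tip",420,219,.057),("b1a",442,180,.066),("b1b",455,253,.066),("b2a",493,172,.066),("b2b",508,247,.066)):print(n,ang(ray("top",*q(x,y),z)),ray("top",*q(x,y),z))
for n,x,y,z in(("peg",149,384,.129),):print(n,ang(ray("top",*q(x,y),z)),ray("top",*q(x,y),z))
for n,u,v,z in(("tip",203,184,.057),("biglion",163,173,.1)):print(n,ray("scene" if n=="tip" else "top",u,v,z))
a=np.radians(157.5);p=C+.098*np.array([np.cos(a),np.sin(a)])
togo(*p,.20,67.5)
E
```

```text
plate (np.float64(0.2296), np.float64(-82.93)) [ 0.62926654 -0.10182673  0.097     ]
tip (np.float64(0.1297), np.float64(-80.09)) [ 0.6233106  -0.00172767  0.057     ]
b1a (np.float64(0.148), np.float64(-71.81)) [ 0.64721094 -0.01462516  0.066     ]
b1b (np.float64(0.1493), np.float64(-90.12)) [ 0.60067567 -0.023333    0.066     ]
b2a (np.float64(0.1806), np.float64(-73.26)) [ 0.65302981 -0.0469799   0.066     ]
b2b (np.float64(0.1829), np.float64(-88.69)) [ 0.60518988 -0.05684293  0.066     ]
peg (np.float64(0.0983), np.float64(157.35)) [0.51028636 0.16385284 0.129     ]
tip [ 0.5928929  -0.03055732  0.057     ]
biglion [0.60099838 0.32425866 0.1       ]Traceback (most recent call last):
  File "<stdin>", line 8, in <module>
  File "h.py", line 20, in togo
    print("t",s["time"],"pos",s["ee_pos"].round(4),"yaw",a.round(2),"F",s["ft_force"].round(1),"w",s["width"].round(4))
                                                                                                   ^^^^^^^^^^^^^^^^
AttributeError: 'float' object has no attribute 'round'
```

```bash
sed -i 's/s\["width"\].round(4)/round(s["width"],4)/' h.py
python3 - <<'E'
from h import *
a=np.radians(157);p=C+.098*np.array([np.cos(a),np.sin(a)]);print(p)
togo(*p,.20,67)
E
```

```text
[0.51079052 0.16429165]
t 0.1 pos [0.1761 0.5993 0.2408] yaw 73.63 F [0.2 0.1 0.3] w 0.087
 tool shift [-0.323   0.4437  0.0413]  rz 0.116 tilt z [-0.    -0.001 -1.   ]
```

Call:
step_arm(commands=[[-0.027,0.037,0,0,0,0],[-0.027,0.037,0,0,0,0],[-0.027,0.037,0,0,0,0],[-0.027,0.037,0,0,0,0],[-0.027,0.037,0,0,0,0],[-0.027,0.037,0,0,0,0],[-0.027,0.037,0,0,0,0],[-0.027,0.037,0,0,0,0],[-0.027,0.037,0,0,0,0],[-0.027,0.037,0,0,0,0],[-0.027,0.037,0,0,0,0],[-0.026,0.037,0.02,0,0,0]], gripper=0.55)

```text
time: 1.3
ee_pos: [0.5131, 0.1633, 0.2235]
eef_rot: [0.801, 0.599, 0.002, 0.0]
ft_force: [-0.0, 1.4, 0.8]
width: 0.0477
```

Call:
step_arm(commands=[[0,0,0,0,0,0.116],[0,0,0,0,0,0],[0,0,0,0,0,0],[0,0,0,0,0,0]])

```text
time: 1.7
ee_pos: [0.5107, 0.1659, 0.2218]
eef_rot: [0.833, 0.554, 0.0, -0.0]
ft_force: [-0.7, -0.4, -1.1]
width: 0.0477
```

Run:
```python
from h import *
togo(.5107,.1643,.112,67)
im=camera("scene");cv2.imwrite("pics/s1.png",cv2.resize(im[120:260,160:360],None,fx=4,fy=4)[:,:,::-1])
```

```text
t 1.7 pos [0.5107 0.1659 0.2218] yaw 67.23 F [-0.7 -0.4 -1.1] w 0.0477
 tool shift [-0.0015  0.0006  0.1098]  rz 0.004 tilt z [ 0.     0.001 -1.   ]
```

View pics/s1.png

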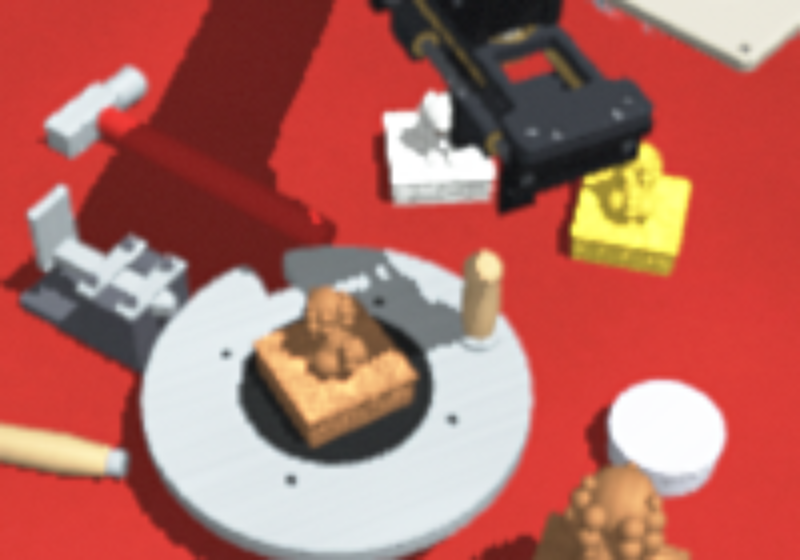

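The peg (crop 483,265) is clear, and the open gripper hangs above it (crop 580,130). The lion sits centred on the pad and the slot is at (275,285). I'll lower the jaws to either side of the peg.

Call:
step_arm(commands=[[-0.001,0,0.02,0,0,0],[0,0,0.02,0,0,0],[0,0,0.02,0,0,0],[0,0,0.01,0,0,0],[0,0,0.01,0,0,0],[0,0,0.01,0,0,0],[0,0,0.01,0,0,0],[0,0,0.01,0,0,0],[0,0,0,0,0,0],[0,0,0,0,0,0]])

```text
time: 2.75
ee_pos: [0.5108, 0.1636, 0.1115]
eef_rot: [0.834, 0.552, -0.0, -0.0]
ft_force: [-0.2, -0.2, -0.7]
width: 0.0477
```

Run:
```python
from h import *
print(pix("scene",[.5107,.1643,.129]))
# pushing finger contact when TCP leads peg centre along tangent by w/2-.012
for ph in(157,162,167,172,177,182,187,189):
    a=np.radians(ph);lead=np.arctan((.0477/2-.012)/.098)
    p=C+.098*np.array([np.cos(a),np.sin(a)])+(.0477/2-.012)*np.array([-np.sin(a),np.cos(a)]);print(ph,p.round(4))
togo(*p,.112,99)
```

```text
(np.float64(280.1808313158263), np.float64(184.90302565879932))
157 [0.5062 0.1534]
162 [0.5041 0.145 ]
167 [0.5028 0.1365]
172 [0.5023 0.1279]
177 [0.5025 0.1193]
182 [0.5035 0.1107]
187 [0.5052 0.1023]
189 [0.5061 0.099 ]
t 2.75 pos [0.5108 0.1636 0.1115] yaw 66.97 F [-0.2 -0.2 -0.7] w 0.0477
 tool shift [-0.0613  0.0209 -0.0005]  rz -0.559 tilt z [-0. -0. -1.]
```

Call:
step_arm(commands=[[-0.003,0,0,0,0,0],[-0.003,0,0,0,0,0],[-0.003,0,0,0,0,0],[-0.002,0,0,0,0,0],[-0.001,0,0,0,0,0],[-0.0034,0.0005,0,0,0,-0.035],[-0.0034,0.0005,0,0,0,-0.035],[-0.0034,0.0005,0,0,0,-0.035]])

```text
time: 3.55
ee_pos: [0.5041, 0.1431, 0.1117]
eef_rot: [0.803, 0.596, 0.001, -0.0]
ft_force: [1.9, 1.9, -1.4]
width: 0.0479
```

Call:
step_arm(commands=[[-0.0034,0.0005,0,0,0,-0.035],[-0.0034,0.0005,0,0,0,-0.035],[-0.0034,0.0005,0,0,0,-0.035],[-0.0034,0.0005,0,0,0,-0.035],[-0.0034,0.0005,0,0,0,-0.035],[-0.0034,0.0005,0,0,0,-0.035],[-0.0034,0.0005,0,0,0,-0.035],[-0.0034,0.0005,0,0,0,-0.035],[-0.0034,0.0005,0,0,0,-0.035],[0,0,0,0,0,0],[0,0,0,0,0,0]])

```text
time: 4.65
ee_pos: [0.5034, 0.1118, 0.1116]
eef_rot: [0.701, 0.713, 0.0, -0.0]
ft_force: [-0.6, 0.5, -0.9]
width: 0.048
```

```bash
cat >> h.py <<'E'
def slot(im):
    m,k=disc(im);P=np.array([ray("top",u,v,.059)[:2] for u,v in k[:,0]])-C
    r=np.hypot(*P.T);a=np.degrees(np.arctan2(*P.T[::-1]));i=(r<.109)&(r>.092)&(a<-60)&(a>-130)
    h=a[i];md=(h.min()+h.max())/2;return h[h<md].mean(),h[h>md].mean(),(h[h<md].mean()+h[h>md].mean())/2
E
python3 - <<'E'
from h import *
togo(.5052,.1023,.112,97)
im=camera("top");print(slot(cv2.imread("pics/top0.png")[:,:,::-1].copy()),slot(im))
cv2.imwrite("pics/t2.png",cv2.resize(im[115:245,190:390],None,fx=4,fy=4,interpolation=cv2.INTER_CUBIC)[:,:,::-1])
E
```

```text
t 4.65 pos [0.5034 0.1118 0.1116] yaw 90.98 F [-0.6  0.5 -0.9] w 0.048
 tool shift [-0.0095  0.0016 -0.0004]  rz -0.105 tilt z [ 0.  0. -1.]
(np.float64(-118.44992953321868), np.float64(-107.9374132237113), np.float64(-113.19367137846498)) (np.float64(-124.94011112623916), np.float64(-117.8336080946473), np.float64(-121.38685961044322))
```

View pics/t2.png

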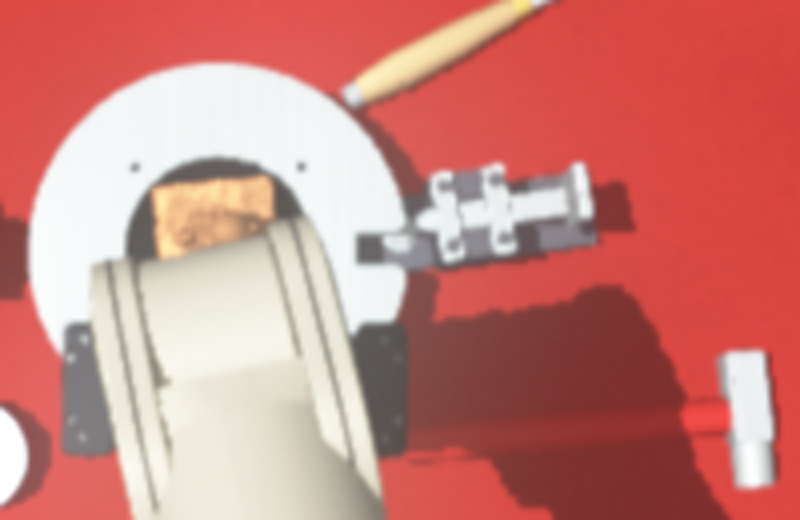

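The slot is now at crop (383,248), just clockwise of the bolt nose (420,219). The lion rode round with the disc and sits straight on the pad.

Run:
```python
from h import *
im=cv2.imread("pics/t2.png")
q=lambda x,y:(190+x/4-.4,115+y/4-.4)
g=cv2.cvtColor(im,cv2.COLOR_BGR2GRAY)
for x in(365,375,395):
    c=g[215:285,x].astype(int);d=np.diff(c);lo,hi=215+d.argmin(),215+d.argmax()
    A=[ray("top",*q(x,y),.059)[:2]-C for y in(lo,hi)];print(x,lo,hi,[np.degrees(np.arctan2(*a[::-1])).round(2) for a in A],np.hypot(*A[0])-np.hypot(*A[1]),np.hypot(*(A[0]-A[1])))
for x in(418,426,445,475,490,525,545,560):
    print(x,[(y,ray("top",*q(x,y),.057)[:2].round(4)) for y in ()], g[180:250:4,x])
```

```text
365 233 262 [np.float64(-82.45), np.float64(-93.89)] 0.00032566572744695266 0.018599037528520306
375 233 263 [np.float64(-82.86), np.float64(-93.93)] 0.00027125870482974657 0.019240369649697813
395 249 264 [np.float64(-88.77), np.float64(-93.68)] -0.00032998756803392926 0.00961236268762593
418 [] [ 98  95  94  96  97  98  99 104 134 184 214 208 171 133 128 142 145 142]
426 [] [124 116 114 112 111 107 111 153 213 240 245 245 210 147 122 130 139 141]
445 [] [198 155 153 198 232 238 239 239 239 239 239 240 240 240 238 230 215 207]
475 [] [137 138 139 134 137 187 230 241 242 242 243 222 177 146 140 140 141 141]
490 [] [167 193 225 236 237 236 238 242 245 242 232 212 191 184 186 184 174 159]
525 [] [103  98 104 149 210 237 239 240 239 224 171 113  92  90  90  90  90  89]
545 [] [133 138 168 214 236 238 238 239 239 198 133 116 129 135 135 136 133 117]
560 [] [144 156 197 229 236 236 237 238 217 159 111 113 130 135 135 134 130 113]
```

Run:
```python
from h import *
q=lambda x,y:(190+x/4-.4,115+y/4-.4)
B=np.array([ray("top",*q(x,y),.057)[:2] for x,y in((426,219.5),(475,212.7),(525,206),(545,203),(560,200.3))])
print([np.degrees(np.arctan2(*(b-C)[::-1])).round(2) for b in B]); f=np.polyfit(B[:,1],B[:,0],1);print("yaw",-np.degrees(np.arctan(f[0])),np.polyval(f,C[1]))
```

```text
[np.float64(-80.48), np.float64(-80.55), np.float64(-80.64), np.float64(-80.62), np.float64(-80.53)]
yaw 9.274768099531927 0.6015110087793608
```

Call:
step_arm(commands=[[-0.0033,0.0005,0,0,0,-0.034],[-0.0033,0.0005,0,0,0,-0.034],[-0.0033,0.0005,0,0,0,-0.034],[-0.0033,0.0005,0,0,0,-0.034],[0,0,0,0,0,0],[0,0,0,0,0,0]])

```text
time: 5.3
ee_pos: [0.5063, 0.0987, 0.1115]
eef_rot: [0.651, 0.759, -0.0, -0.0]
ft_force: [-0.9, -0.5, 0.2]
width: 0.0482
```

Run:
```python
from h import *
togo(.5061,.099,.112,99)
im=camera("top")
im=cv2.resize(im[140:200,250:350],None,fx=8,fy=8,interpolation=cv2.INTER_CUBIC)
cv2.imwrite("pics/t3.png",im[:,:,::-1])
```

```text
t 5.3 pos [0.5063 0.0987 0.1115] yaw 98.75 F [-0.9 -0.5  0.2] w 0.0482
 tool shift [ 0.0003 -0.0001 -0.0005]  rz -0.004 tilt z [-0. -0. -1.]
```

View pics/t3.png

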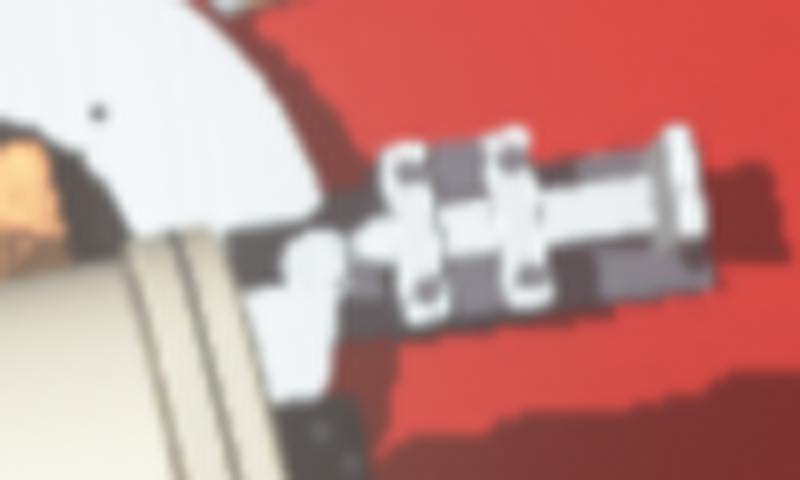

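```bash
python3 - <<'E'
from h import *
im=cv2.imread("pics/t3.png");g=cv2.cvtColor(im,cv2.COLOR_BGR2GRAY)
q=lambda x,y:(250+x/8-.44,140+y/8-.44)
for x in range(240,320,10):
    c=g[190:262,x].astype(int);y=190+np.diff(c).argmin();p=ray("top",*q(x,y),.059)[:2]-C;r=np.hypot(*p)
    print(x,y,r.round(4),(np.degrees(np.arctan2(*p[::-1])-np.arcsin(.011/r))).round(2))
# same on earlier crop, both edges known
E
python3 - <<'E'
from h import *
im=cv2.imread("pics/t2.png");g=cv2.cvtColor(im,cv2.COLOR_BGR2GRAY)
q=lambda x,y:(190+x/4-.4,115+y/4-.4)
for x in (365,370,375,380):
    y=215+np.diff(g[215:247,x].astype(int)).argmin();p=ray("top",*q(x,y),.059)[:2]-C;r=np.hypot(*p);print(x,y,(np.degrees(np.arctan2(*p[::-1])-np.arcsin(.011/r))).round(2))
E
```

```text
240 227 0.0926 -81.25
250 227 0.0957 -81.5
260 226 0.0988 -81.55
270 226 0.1019 -81.78
280 219 0.1056 -80.77
290 219 0.1087 -81.01
300 219 0.1118 -81.23
310 211 0.1155 -80.17
365 233 -89.21
370 233 -89.2
375 233 -89.18
380 233 -89.17
```

Call:
step_arm(commands=[[0.005,0,0,0,0,0],[0.005,0,0,0,0,0],[0,0,0,0,0,0],[0,0,-0.01,0,0,0],[0,0,-0.02,0,0,0],[0,0,-0.03,0,0,0],[0,0,-0.03,0,0,0],[0,0,0,0,0,0]])

```text
time: 6.15
ee_pos: [0.5069, 0.1089, 0.2063]
eef_rot: [0.651, 0.759, 0.003, 0.002]
ft_force: [-0.0, -0.1, -0.1]
width: 0.048
```

Run:
```python
from h import *
togo(.645,-.14,.2,99.4)
```

```text
t 6.15 pos [0.5069 0.1089 0.2063] yaw 98.8 F [-0.  -0.1 -0.1] w 0.048
 tool shift [-0.2671  0.0984  0.0065]  rz -0.01 tilt z [ 0.006  0.003 -1.   ]
```

Call:
step_arm(commands=[[-0.03,0.011,0,0,0,-0.01],[-0.03,0.011,0,0,0,0],[-0.03,0.011,0,0,0,0],[-0.03,0.011,0,0,0,0],[-0.03,0.011,0,0,0,0],[-0.03,0.011,0,0,0,0],[-0.03,0.011,0,0,0,0],[-0.03,0.011,0,0,0,0],[-0.027,0.01,0,0,0,0],[0,0,0,0,0,0],[0,0,0,0,0,0]], gripper=0)

```text
time: 7.25
ee_pos: [0.6446, -0.1395, 0.2011]
eef_rot: [0.647, 0.762, -0.0, -0.0]
ft_force: [0.4, 0.4, -0.2]
width: 0.0004
```

Run:
```python
from h import *
togo(.645,-.14,.08,99.4)
a=camera("top")[110:250,185:345];b=camera("scene")[120:260,160:320]
cv2.imwrite("pics/t4.png",cv2.resize(np.vstack([a,b]),None,fx=2.1,fy=2.1,interpolation=cv2.INTER_CUBIC)[:,:,::-1])
```

```text
t 7.25 pos [ 0.6446 -0.1395  0.2011] yaw 99.33 F [ 0.4  0.4 -0.2] w 0.0004
 tool shift [-0.0006  0.0004  0.1211]  rz -0.001 tilt z [-0.001 -0.    -1.   ]
```

View pics/t4.png

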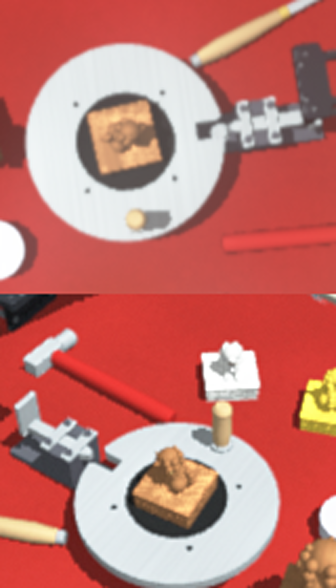

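The slot (top half, 210,130) now lines up with the bolt nose (228,127). The peg is at (134,218) and the lion is centred on the pad. I'll check the angle by the peg while lowering behind the plate.

Call:
step_arm(commands=[[0,0,0.02,0,0,0],[0,0,0.02,0,0,0],[0,0,0.02,0,0,0],[0,0,0.02,0,0,0],[0,0,0.02,0,0,0],[0,0,0.02,0,0,0],[0,0,0,0,0,0],[0,0,0,0,0,0]])

```text
time: 8.15
ee_pos: [0.6449, -0.138, 0.0821]
eef_rot: [0.646, 0.763, 0.0, -0.0]
ft_force: [0.8, 1.0, 0.3]
width: 0.0004
```

Run:
```python
from h import *
for x,y in((134,218),(133,217),(135,219)):
    p=ray("top",185+x/2.1-.25,110+y/2.1-.25,.129)[:2]-C;print(np.hypot(*p),np.degrees(np.arctan2(*p[::-1]))%360)
togo(C[0]+.163*.21,C[1]-.987*.21,.08,99.4)
```

```text
0.09766491097458999 188.04539104567277
0.09641472911297953 187.4600953485577
0.09892479144549242 188.61572938212856
t 8.15 pos [ 0.6449 -0.138   0.0821] yaw 99.47 F [0.8 1.  0.3] w 0.0004
 tool shift [ 0.0575 -0.0002  0.0022]  rz 0.001 tilt z [ 0.  0. -1.]
```

Call:
step_arm(commands=[[0.005,0,0.001,0,0,0],[0.005,0,0.001,0,0,0],[0.004,0,0,0,0,0],[0.004,0,0,0,0,0],[0.004,0,0,0,0,0],[0.004,0,0,0,0,0],[0.004,0,0,0,0,0],[0,0,0,0,0,0]])

```text
time: 8.95
ee_pos: [0.64, -0.1091, 0.0796]
eef_rot: [0.647, 0.763, 0.0, 0.0]
ft_force: [-0.1, -1.8, 0.2]
width: 0.0001
```

Call:
step_arm(commands=[[0.004,0,0,0,0,0],[0.004,0,0,0,0,0],[0.004,0,0,0,0,0],[0.004,0,0,0,0,0],[0,0,0,0,0,0]])

```text
time: 9.45
ee_pos: [0.6373, -0.0924, 0.0796]
eef_rot: [0.646, 0.763, 0.0, -0.0]
ft_force: [0.7, -0.2, 0.7]
width: 0.0002
```

Run:
```python
from h import *
togo(C[0]+.163*.21,C[1]-.987*.21,.08,99.4)
```

```text
t 9.45 pos [ 0.6373 -0.0924  0.0796] yaw 99.46 F [ 0.7 -0.2  0.7] w 0.0002
 tool shift [ 0.0113 -0.0002 -0.0004]  rz 0.001 tilt z [-0.     0.001 -1.   ]
```

Call:
step_arm(commands=[[0.003,0,0,0,0,0],[0.003,0,0,0,0,0],[0.002,0,0,0,0,0],[0,0,0,0,0,0]])

```text
time: 9.85
ee_pos: [0.636, -0.0851, 0.0795]
eef_rot: [0.647, 0.763, 0.0, -0.0]
ft_force: [1.1, -1.2, 1.4]
width: 0.0006
```

Call:
step_arm(commands=[[0.002,0,0,0,0,0],[0.001,0,0,0,0,0],[0,0,0,0,0,0]])

```text
time: 10.15
ee_pos: [0.6356, -0.0825, 0.0795]
eef_rot: [0.647, 0.763, 0.0, -0.0]
ft_force: [1.7, -2.6, 1.0]
width: 0.0006
```

Call:
step_arm(commands=[[0.001,0,0,0,0,0],[0.001,0,0,0,0,0],[0,0,0,0,0,0]])

```text
time: 10.45
ee_pos: [0.6352, -0.0805, 0.0795]
eef_rot: [0.647, 0.763, 0.0, -0.0]
ft_force: [2.3, -2.6, 0.9]
width: 0.0004
```

Call:
step_arm(commands=[[0.001,0,0,0,0,0],[0.001,0,0,0,0,0],[0,0,0,0,0,0]])

```text
time: 10.75
ee_pos: [0.6349, -0.0784, 0.0795]
eef_rot: [0.647, 0.763, 0.0, -0.0]
ft_force: [1.6, -3.8, 0.4]
width: 0.0005
```

Run:
```python
from h import *
togo(C[0]+.163*.21,C[1]-.987*.21,.08,99.4)
b=camera("scene")[140:240,140:290]
cv2.imwrite("pics/s5.png",cv2.resize(b,None,fx=5,fy=5,interpolation=cv2.INTER_CUBIC)[:,:,::-1])
```

```text
t 10.75 pos [ 0.6349 -0.0784  0.0795] yaw 99.42 F [ 1.6 -3.8  0.4] w 0.0005
 tool shift [-0.0028 -0.0001 -0.0005]  rz 0.0 tilt z [-0.  0. -1.]
```

View pics/s5.png

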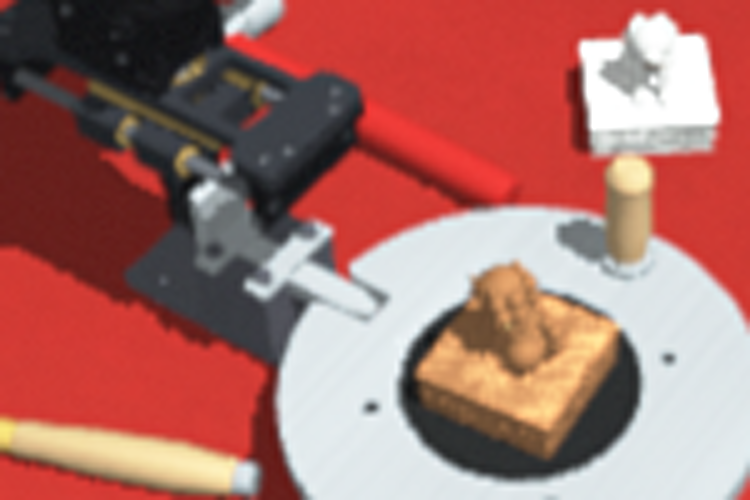

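The bolt nose (375,300) is deep in the slot and the plate (215,225) is nearly at the guide block. The force is still only friction, so I'll keep pushing until it stops.

Call:
step_arm(commands=[[0.001,0,0,0,0,0],[0.001,0,0,0,0,0],[0,0,0,0,0,0]])

```text
time: 11.1
ee_pos: [0.6348, -0.0783, 0.0796]
eef_rot: [0.647, 0.762, -0.0, 0.001]
ft_force: [4.3, -7.3, -0.4]
width: 0.0001
```

Call:
step_arm(commands=[[0.001,0,0,0,0,0],[0.001,0,0,0,0,0],[0,0,0,0,0,0]])

```text
time: 11.4
ee_pos: [0.6348, -0.0782, 0.0797]
eef_rot: [0.648, 0.762, -0.001, 0.002]
ft_force: [7.0, -12.6, -2.4]
width: 0.0003
```

Call:
step_arm(commands=[[0.001,0,0,0,0,0],[0.001,0,0,0,0,0],[0,0,0,0,0,0]])

```text
time: 11.7
ee_pos: [0.6347, -0.0781, 0.0798]
eef_rot: [0.648, 0.761, -0.001, 0.003]
ft_force: [9.6, -16.8, -4.9]
width: 0.0
```

Call:
step_arm(commands=[[-0.006,0,0,0,0,0],[-0.01,0,0,0,0,0],[-0.02,0,0,0,0,0],[-0.02,0,0,0,0,0],[0,0,-0.03,0,0,0],[0,0,-0.03,0,0,0],[0,0,-0.03,0,0,0],[0,0,-0.03,0,0,0],[0,0,0,0,0,0]])

```text
time: 12.6
ee_pos: [0.6447, -0.1281, 0.2039]
eef_rot: [0.646, 0.763, 0.002, 0.002]
ft_force: [0.6, 0.2, 1.8]
width: 0.0002
```

Run:
```python
from h import *
togo(.6,-.2,.2,99.4)
a=camera("top")[100:250,135:395];b=camera("scene")[140:310,110:370]
cv2.imwrite("pics/f6.png",cv2.resize(np.vstack([a,b]),None,fx=1.87,fy=1.87,interpolation=cv2.INTER_CUBIC)[:,:,::-1])
```

```text
t 12.6 pos [ 0.6447 -0.1281  0.2039] yaw 99.44 F [0.6 0.2 1.8] w 0.0002
 tool shift [-0.0636 -0.0559  0.0036]  rz 0.001 tilt z [ 0.006  0.001 -1.   ]
```

View pics/f6.png

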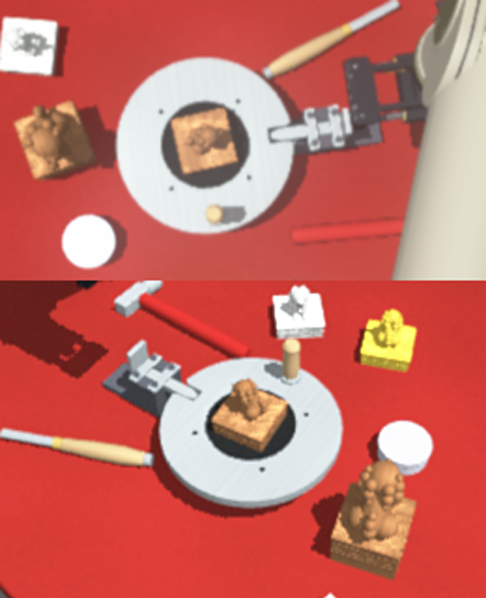

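The bolt nose (272,131) is in the slot, the plate (348,118) is against the guide block, and the lion and bystanders haven't moved. I'll check the tip's radius, then hand in.

Run:
```python
from h import *
for x in(270,272,274):
    p=ray("top",135+x/1.87-.25,100+131/1.87-.25,.057)[:2]-C;print(np.hypot(*p))
if abs(np.hypot(*p)-.091)<.006: print(close_job())
```

```text
0.09056519685017193
0.09323987178810031
0.09591781092844982
the job is handed in; nothing more can be done
None
```

The stand is locked: the bolt went fully home in the slot as far as I could measure. I handed the job in with the arm clear, about 13 s into the 54 s allowed.

- **Turning the disc:** I held the jaws loosely around the peg and pushed it about 32° counter-clockwise, until the slot lined up with the bolt. The slot edge put the slot 0.6° off the bolt, and the peg put it 1.4° off. The two disagree slightly, but both are within the 2.9° allowed.
- **Pushing the bolt:** I pushed the thumb plate with the closed fingers. The force stayed at about 4 N of friction, then the bolt stopped hard and it rose to about 20 N. About half of that final force was sideways, more than a straight push should give.
- **Last check:** the final pictures show the nose deep in the slot, with its tip 91–96 mm from the axis (91 mm would be fully home). The plate is against the guide block.
- **Everything else:** the small lion rode round and sits centred on the pad. By eye, the big lion, chisel, hammer and wax tin did not move, though the arm hid the hammer's head from above.

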